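Proof-pull a glued iron head on the bench pull tester

TASK

Proof-load the glued iron head clamped in the blue pull tester. First turn the red reset knob on the gauge anticlockwise until the red peak hand is fully back on its zero stop, then flip the yellow safety catch all the way over, clear of the hand lever, and only then pull the lever by its black cross grip to the right (away from the gauge) until the black hand stands in the green band, never letting it reach the red zone. Finish still holding the lever there with the fingers: it springs back if let go; leave everything else on the bench where it is.

Things in the scene. Friction and masses are not known exactly. Their poses are not given: they have to be found in the camera images.
- tester: bench pull tester, fixed: blue base plate 120 mm (x) by 415 mm (y), top 15 mm above the bench. Origin on the bench under its middle; its x axis points away from the robot's side, y along the machine to the gauge end, z up. 'Frame' below: (x, y, z) in mm from here. Carriage, iron head and shaft lie along x = 0, up to 105 mm high; the shaft sticks out to y = -285 at 85 mm height.
- dial (a point): centre of the gauge's white dial face, frame (0, 140, 105); it faces straight up, 120 mm across; its rim and cover end 112 mm above the bench. Readings grow clockwise seen from above, from zero towards the tester's (-x, +y) diagonal, over 270 degrees. The green band (proof load) is on the right-hand part of the scale, the red zone after it.
- load_hand (a joint): black live hand of the gauge, rad clockwise from zero. It turns 5 times as far as the lever. Green band 3.2 to 3.8 rad, red zone from 4.1 rad to full scale 4.71 rad. As it rises it drags the red peak hand along, which stays at the highest reading.
- reset_knob (a joint): red peak hand and the red reset knob that carries it, rad clockwise from zero: 0 = peak hand on its zero stop (a hard stop). Starts at 1.2 to 2.4 rad, left from the last test; the knob is to be turned anticlockwise (seen from above) by that angle. It turns lightly (0.012 N m friction) and stays where it is left.
- knob_grip (a point): centre of the round knurled reset knob, half-way up, on its upright axis in the middle of the dial, tester frame (0, 140, 127.5). The knob is 26 mm across and 24 mm tall, from about 113.5 to 137.5 mm above the bench; the dial's clear cover is right below it (112 mm).
- catch (a joint): yellow safety catch, rad: 0 = lying level across the lever's path (the lever is then blocked after about 0.03 rad), 2.4 = flipped fully over backwards against its stop. It swings up and over about a level hinge along the tester's y; past upright (1.57) it falls over by itself, before that it falls back shut. 90 g, no spring.
- catch_hinge (a point): the catch's hinge, tester frame (-62, -106, 105); the hinge axis runs along the tester's y.
- catch_knob (a point): centre of the red cross knob at the catch's free end, 60 mm from the hinge, frame (-122, -106, 105) when shut. A cylinder 15 mm across and 20 mm long along the tester's y, on a yellow arm 8 mm wide and high. With the catch upright, the lever's rod is 39 mm from the knob's +y end.
- pull_lever (a joint): hand lever, rad: 0 = parked, leaning 0.6 rad from upright to the tester's +y; grows as the grip goes over the top to the tester's -y (right, seen from the robot); end stop 0.95. A spring (0.5 N m at 0, plus 3.3 N m per rad) always drives it back: 13 N at the grip in the green band. Green band = 0.64 to 0.76 rad; red zone from 0.82 rad.
- lever_pivot (a point): the lever's pivot, tester frame (-82, -130, 45); the axis is level, along the tester's x.
- lever_grip (a point): centre of the lever's black cross grip, a level bar 24 mm across and 64 mm long along the tester's x, on the robot's side of the rod's end; its axis is 220 mm from the pivot axis. Parked it is at frame (-123, -6, 227). The rod (14 mm across, in the plane x = -82 mm) runs down from its far end. It swings with the lever in the tester's y and z.
- iron_head: loose dark iron head lying behind the tester, about 90 x 100 x 15 mm; bystander.
- driver_head: loose driver head, 116 mm across, 80 mm high; bystander on the left.
- resin_bottle: yellow adhesive bottle, 40 mm across, 110 mm high; bystander behind the gauge.
- hardener_bottle: white adhesive bottle with black cap, 40 mm across, 110 mm high; bystander behind the gauge.
- tape_roll: tan roll of tape lying flat, 100 mm across, 24 mm high; bystander on the right.
- screwdriver: red-handled screwdriver lying in front of the tester, 200 mm long, 26 mm thick; bystander.
- spare_collet: small brass collet ring, 25 mm across, 12 mm high, lying on the tester's base plate in front of the cradle; bystander.

How it is judged:
On the way, in this order (a step that is already met when the one before it is completed fails the run):
1. the red peak hand is back on its zero stop while the catch is still shut and the lever parked (value of joint reset_knob below 0.1 rad and value of joint catch below 0.3 rad and value of joint pull_lever below 0.08 rad), for 0.2 s.
2. the catch is flipped fully over, the lever still parked (value of joint catch above 2.1 rad and value of joint pull_lever below 0.08 rad and value of joint reset_knob below 0.2 rad), for 0.2 s.
3. the lever is pulled until the black hand is in the green band (value of joint load_hand between 3.2 and 3.8 rad), for 0.3 s.
At the end, for the whole second after the job is handed in: the fingers still hold the lever (contact force over 4 N) with the black hand in the green band (3.2 to 3.8 rad), the catch flipped fully over (over 2.1 rad), and the peak hand, dragged along from zero, shows that the red zone (4.1 rad) was never reached (all of step 3 and value of joint reset_knob between 3 and 4.1 rad and value of joint catch above 2.1 rad and contact force between the fingers and pull_lever above 4 N); the arm keeps its last pose, push and grip.
It fails at once if the black hand reaches the red zone (value of joint load_hand above 4.1 rad).
It fails at once if a bystander is displaced by more than 25 mm (distance of any of iron_head, driver_head, resin_bottle, hardener_bottle, tape_roll, screwdriver, spare_collet from where it was at the start of the episode above 0.025 m).
It also fails if it takes over 70 s, if anything falls off the work surface, if the arm or the gripper's body presses on something with over 40 N, if the wrist force passes 120 N, or if a joint passes its speed limit or range.

ROBOT

A 6-joint arm with a two-finger parallel gripper is mounted at the origin on the work surface. World frame = base frame: x ahead of the robot, y to its left, z up, the work surface at z = 0. Lengths are in m, angles in rad, forces in N, time in s.
With the tool pointing down it reaches from about 0.4 to 0.825 m from the base axis. Payload 7 kg.
Tool frame: the origin (TCP) lies on the centre line of the jaws, within the pads' length; the fingertips stand 22 mm ahead of it and the grasp point (between the pads) lies 3 mm ahead of it; z points along the fingers, y is the line along which they close (so a half turn about z gives the same grasp; the last joint's range is limited). The gripper opens to 88 mm and grips with 3 to 60 N. Pads are 19 mm wide; open, the fingers measure 130 mm over their backs; the gripper's body (78 mm by 193 mm) begins 47 mm behind the grasp point.
Start: joints at [1.531, 0.359, 0.012, 0, -1.224, -0.288], TCP at [0.217, 0.639, 0.249] pointing down, gripper open.
Joint ranges: [-3.07, 3.07], [-1.43, 2.12], [-1.02, 1.25], [-3.03, 1.67], [-3.05, -0], [-3.03, 3.03]. Speed limits (rad/s): [2.39, 2.39, 3.01, 3.14, 3.14, 3.14].

INTERFACE

Orientations are given as [roll, pitch, yaw] about the fixed x, y, z axes, in that order (R = Rz(yaw) Ry(pitch) Rx(roll)).
In Python, from station import monitor, viewer, order gives the robot as it stands. The module is installed in compiled form; this text tells all that it offers.
- The arm moves only by the tool servo_tool, never from a script. Its argument "targets" is a list of rows, each an object with "angular": the turn, a rotation vector about the tool's x, y, z in degrees, a list of three; "xyz": the shift along the tool's x, y, z in cm, a list of three; "claw": the finger opening in cm, from 0 to 8.76. A call has 1 to 20 rows; each row shifts and turns the commanded pose from where the row before left it, along the tool's axes as they then stand; what a row does not reach is not made up. A row lasts 1/10 s, in which the tool goes at most 50 mm and 8.59 degrees, less where a joint would pass 70% of its speed; a pose out of reach is approached as far as the arm can. A call is refused whole if a number of a shift passes 5 or a number of a turn 8.59, either way. A call with a gripper value outside its range is refused whole. The fingers move at their own pace and stop on an object; "force" is the grip in N (left out, the last holds). Time passes only in rows, so rows that do not move let the fingers close. It gives the time, the measured TCP pose, the force, the opening and the grip force at its end, in the units of the state.
- monitor.get_state(): the state, without advancing time (a new reading comes with each control period).
- viewer.grab_frame(name): name is "side" or "top" or "wrist"; returns a dict with "color" (480x640x3 uint8, blue, green, red), "fovy" (degrees; the focal length in pixels is half the picture's height over the tangent of half this angle, whatever the lens; pixels are square), "cx", "cy" (the principal point, pixels), "R" (3x3) and "t" (3): a world point X has camera coordinates R X + t. Camera axes: x right, y down, z forward; pixel columns grow to the right and rows downward; lengths in m; the calibration is good to about 2 mm. A picture is of the moment at which its call begins. There is no depth.
- order.job_done(): hands the job in; it is judged then, once.
The state is a dict: "t": time; "q": joint angles; "qd": joint speeds; "joint_efforts": joint torques, N m; "eef_pos": TCP position; "ee_rot": TCP orientation; "force": force on the tool from outside, world axes, zero at the start; "moment": the same for the moment, N m; "width": finger opening in m; "gripper_force": force on a finger pad.
Only numpy, scipy, OpenCV 4.12 (cv2) and the standard library are available. Lean on these libraries where they do the work, as an engineer would, in place of code of your own. Each camera call takes 0.05 s, during which the arm holds its last target. There are 200 camera calls.

## Working session

There is one attempt and no reset: what is moved stays moved. The work goes in short steps, Python scripts to look and compute and a tool call to move; the robot and the scene stay as the last step left them, time stands still between calls to the robot, and variables do not carry over. Pictures are saved under pics/ and viewed, at most 13 in all, crops included, and the job is handed in when it is done.

Besides the shell and the picture viewer there is one more tool, called after "Call:" as name([rows], argument=value, ...), one row to a line, values as JSON. servo_tool: Moves the arm, as the interface text tells. Its arguments: {"type":"object","properties":{"targets":{"type":"array"},"force":{"type":"number"}},"required":["targets"]}

```bash
mkdir -p pics
python3 - <<'E'
from station import monitor, viewer
import cv2, pickle
s=monitor.get_state(); print({k:s[k] for k in('t','eef_pos','ee_rot','width')})
for n in('top','side'):
    f=viewer.grab_frame(n); cv2.imwrite(f'pics/{n}0.png',f['color']); pickle.dump(f,open(f'{n}.pkl','wb')); print(n,f['fovy'],f['cx'],f['cy'],f['R'],f['t'])
E
```

```text
{'t': 0.0, 'eef_pos': array([0.21718735, 0.63863102, 0.24764622]), 'ee_rot': array([ 3.13994864e+00, -1.79055478e-04, -3.27852557e-01]), 'width': 0.08768599295983914}
top 52.87284830688907 329.36467400681136 244.2901756426213 [[-0.02098892 -0.99977687 -0.0023812 ]
 [-0.99872673  0.02107604 -0.04583357]
 [ 0.04587353  0.00141617 -0.99894625]] [-0.04974107  0.57917325  1.40908491]
side 49.80842370914564 334.52236871906706 251.51532713812273 [[-0.99514837 -0.09706432  0.0160697 ]
 [-0.06455424  0.52092461 -0.85115821]
 [ 0.07424599 -0.84806607 -0.52466319]] [0.56088093 0.19267547 1.27991748]
```

View pics/top0.png

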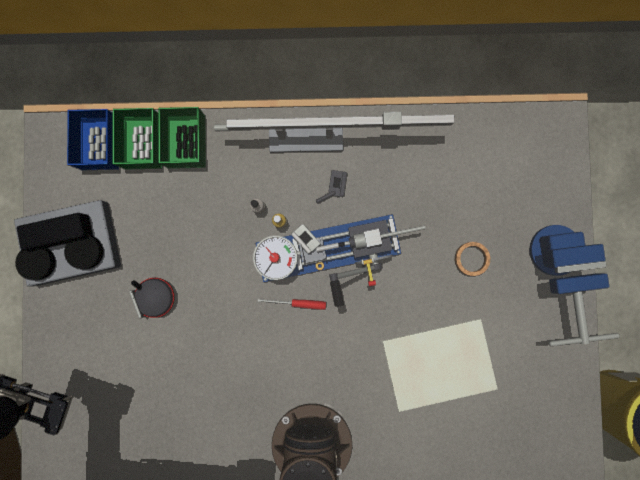

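View pics/side0.png

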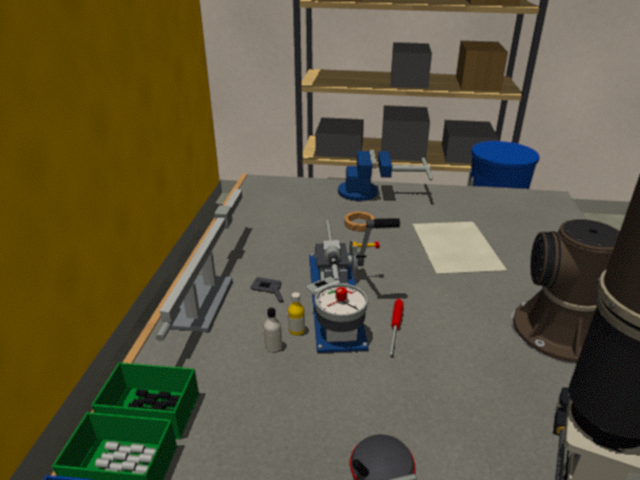

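The top view shows the dial near (276,258), the shaft tip at (424,228) and the grip near (337,291). I'll enlarge it.

Run:
```python
import cv2
a=cv2.imread('pics/top0.png')[190:320,240:440]
cv2.imwrite('pics/topc.png',cv2.resize(a,None,fx=4,fy=4,interpolation=cv2.INTER_CUBIC))
```

```text
(no output)
```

View pics/topc.png

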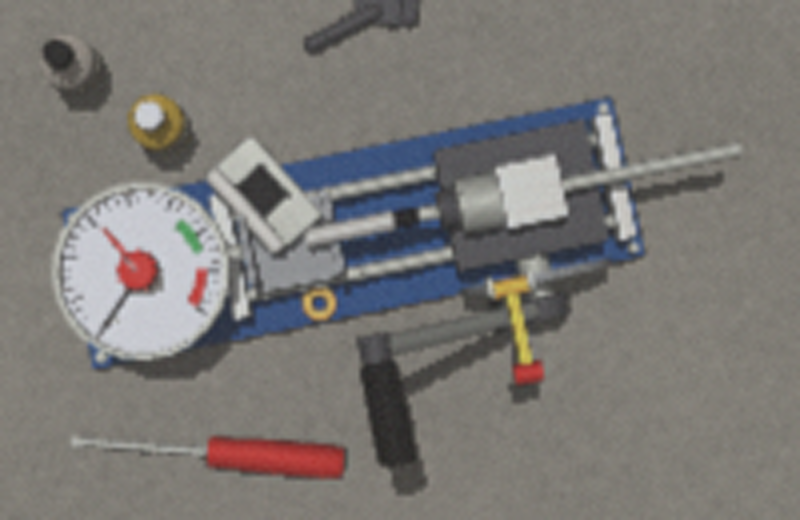

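The enlarged crop shows the dial centre at about (141,270), shaft tip (740,149), catch knob (529,373) and grip centre (388,413). The red peak hand is about 110° clockwise of the black hand. Next I'll fit the tester pose.

```bash
cat > h.py <<'E'
import numpy as np, pickle
from scipy.spatial.transform import Rotation as Ro
from scipy.optimize import least_squares
def proj(f,X):
    F=240/np.tan(np.radians(f['fovy']/2)); c=np.atleast_2d(X)@f['R'].T+f['t']
    return np.c_[f['cx']+F*c[:,0]/c[:,2], f['cy']+F*c[:,1]/c[:,2]]
def fw(p,X):
    X=np.atleast_2d(X)/1000; c,s=np.cos(p[2]),np.sin(p[2])
    return np.c_[p[0]+c*X[:,0]-s*X[:,1],p[1]+s*X[:,0]+c*X[:,1],X[:,2]]
E
python3 - <<'E'
from h import *
f=pickle.load(open('top.pkl','rb'))
A=np.array([[141,270,0,140,112],[137,270,0,140,137.5],[740,149,0,-285,85],[529,373,-122,-106,112],[388,413,-123,-6,239],[610,98,60,-207.5,15],[643,252,-60,-207.5,15],[98,365,-60,207.5,15],[68,212,60,207.5,15]],float)
px=A[:,:2]/4+[240,190]
g=lambda p:(proj(f,fw(p,A[:,2:]))-px).ravel()
r=least_squares(g,[.5,0,0.1],loss='soft_l1'); print(r.x, r.fun.reshape(-1,2).round(1))
p=r.x; np.save('p.npy',p)
for n,x in dict(knob=(0,140,127.5),hinge=(-62,-106,105),ck=(-122,-106,105),piv=(-82,-130,45),grip=(-123,-6,227)).items(): print(n,fw(p,x)[0].round(4))
s=pickle.load(open('side.pkl','rb')); print(proj(s,fw(p,[[0,140,137.5],[-123,-6,227],[-122,-106,105],[0,-285,85]])).round())
E
```

```text
[ 0.56612213 -0.05293547  0.17983435] [[ 0.8 -0.3]
 [ 0.7 -0.5]
 [ 0.9 -0.1]
 [ 0.8 -0.2]
 [ 0.9  0.1]
 [-1.2 -0.1]
 [-1.1  1.3]
 [-3.4  1.2]
 [-3.7 -0.5]]
knob [0.5411 0.0848 0.1275]
hinge [ 0.5241 -0.1683  0.105 ]
ck [ 0.465 -0.179  0.105]
piv [ 0.5087 -0.1955  0.045 ]
grip [ 0.4462 -0.0808  0.227 ]
[[342. 289.]
 [387. 222.]
 [377. 244.]
 [328. 221.]]
```

```bash
cat >> h.py <<'E'
def go(xyz,rpy):
    """shift in current tool axes (cm), turn (deg, tool axes)"""
    from station import monitor
    s=monitor.get_state(); R=Ro.from_euler('xyz',s['ee_rot']); T=Ro.from_euler('xyz',rpy)
    print('shift cm',(R.inv().apply(np.array(xyz)-s['eef_pos'])*100).round(2),'turn',(R.inv()*T).as_rotvec(degrees=True).round(1),'| shift in target axes',(T.inv().apply(np.array(xyz)-s['eef_pos'])*100).round(2))
E
python3 - <<'E'
from h import *
f=pickle.load(open('top.pkl','rb'));sd=pickle.load(open('side.pkl','rb'))
A=np.array([[141,270,0,140,112],[137,270,0,140,137.5],[740,149,0,-285,85],[529,373,-122,-106,112],[388,413,-123,-6,239],[610,98,60,-207.5,15],[643,252,-60,-207.5,15]],float)
px=A[:,:2]/4+[240,190]
S=np.array([[341,294,0,140,127.5],[328,222,0,-285,85],[378,244,-122,-106,105]],float)
g=lambda p:np.r_[(proj(f,fw(p,A[:,2:]))-px).ravel(),.7*(proj(sd,fw(p,S[:,2:]))-S[:,:2]).ravel()]
r=least_squares(g,[.5,0,0.1],loss='soft_l1'); print(r.x, r.fun.reshape(-1,2).round(1))
p=r.x; np.save('p.npy',p)
for n,x in dict(knob=(0,140,127.5),hinge=(-62,-106,105),ck=(-122,-106,105),piv=(-82,-130,45),grip=(-123,-6,227)).items(): print(n,fw(p,x)[0].round(4))
k=fw(p,(0,140,220))[0]
go(k,[np.pi,0,-.6])
E
```

```text
[ 0.56601764 -0.05140038  0.18009284] [[ 0.2 -0.2]
 [ 0.1 -0.4]
 [ 0.3 -0.1]
 [ 0.2 -0.2]
 [ 0.3  0.1]
 [-1.8 -0.1]
 [-1.6  1.3]
 [ 0.4 -0.8]
 [ 0.  -0.7]
 [-0.4  0.3]]
knob [0.5409 0.0863 0.1275]
hinge [ 0.524  -0.1668  0.105 ]
ck [ 0.465  -0.1775  0.105 ]
piv [ 0.5086 -0.194   0.045 ]
grip [ 0.4461 -0.0793  0.227 ]
shift cm [48.44 41.86  2.84] turn [ 0.1 -0.  15.6] | shift in target axes [57.91 27.31  2.77]
```

Call:
servo_tool([
  {"xyz": [3.03,2.62,0.1],"angular": [0,0,0],"claw": 5},
  {"xyz": [3.03,2.62,0.1],"angular": [0,0,0],"claw": 5},
  {"xyz": [3.03,2.62,0.1],"angular": [0,0,0],"claw": 5},
  {"xyz": [3.03,2.62,0.1],"angular": [0,0,0],"claw": 5},
  {"xyz": [3.03,2.62,0.1],"angular": [0,0,0],"claw": 5},
  {"xyz": [3.03,2.62,0.1],"angular": [0,0,0],"claw": 5},
  {"xyz": [3.03,2.62,0.1],"angular": [0,0,0],"claw": 5},
  {"xyz": [3.03,2.62,0.1],"angular": [0,0,0],"claw": 5},
  {"xyz": [3.03,2.62,0.1],"angular": [0,0,0],"claw": 5},
  {"xyz": [3.03,2.62,0.1],"angular": [0,0,0],"claw": 5},
  {"xyz": [3.03,2.62,0.1],"angular": [0,0,0],"claw": 5},
  {"xyz": [3.03,2.62,0.1],"angular": [0,0,0],"claw": 5},
  {"xyz": [3.03,2.62,0.1],"angular": [0,0,0],"claw": 5},
  {"xyz": [3.03,2.62,0.1],"angular": [0,0,0],"claw": 5},
  {"xyz": [3.03,2.62,0.1],"angular": [0,0,0],"claw": 5},
  {"xyz": [3.03,2.62,0.1],"angular": [0,0,0],"claw": 5},
  {"xyz": [0,0,0],"angular": [0,0,7.8],"claw": 5},
  {"xyz": [0,0,0],"angular": [0,0,7.8],"claw": 5},
  {"xyz": [0,0,0],"angular": [0,0,0],"claw": 5},
  {"xyz": [0,0,0],"angular": [0,0,0],"claw": 5},
])

```text
t: 2.1
eef_pos: [0.5412, 0.0861, 0.2324]
ee_rot: [3.141, 0.0, -0.596]
force: [-0.4, 0.5, -0.6]
width: 0.0499
gripper_force: 0.0
```

Run:
```python
from h import *
from station import viewer,monitor
import cv2
p=np.load('p.npy'); f=viewer.grab_frame('wrist'); s=monitor.get_state()
print(s['q'].round(2),s['eef_pos'],s['ee_rot'],s['width'])
print(proj(f,fw(p,[[0,140,137.5],[0,140,112]])).round())
cv2.imwrite('pics/w1.png',f['color'])
go(fw(p,(0,140,139))[0],[np.pi,0,-.6])
```

```text
[ 0.52  0.16 -0.29 -0.   -1.12  0.46] [0.54119319 0.08620079 0.23247258] [ 3.14145525e+00  1.16041884e-04 -5.96036817e-01] 0.05000149255522107
[[317. 252.]
 [317. 240.]]
shift cm [-0.03  0.    9.35] turn [0.  0.  0.2] | shift in target axes [-0.03  0.    9.35]
```

View pics/w1.png

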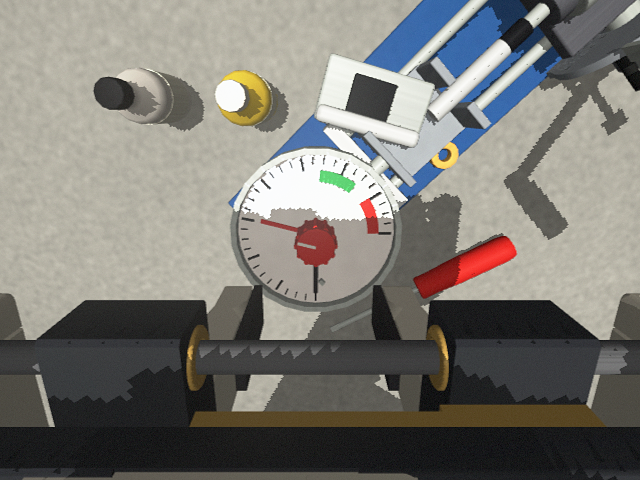

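The dial centre is at (316,230) with the knob at (316,244), matching the prediction. The red hand is about 105° past the black one. Next I'll descend and grip.

Call:
servo_tool([
  {"xyz": [0,0,3],"angular": [0,0,0],"claw": 5},
  {"xyz": [0,0,3],"angular": [0,0,0],"claw": 5},
  {"xyz": [0,0,2],"angular": [0,0,0],"claw": 5},
  {"xyz": [0,0,1.3],"angular": [0,0,0],"claw": 5},
  {"xyz": [0,0,0],"angular": [0,0,0],"claw": 5},
  {"xyz": [0,0,0],"angular": [0,0,0],"claw": 2.2},
  {"xyz": [0,0,0],"angular": [0,0,0],"claw": 2.2},
  {"xyz": [0,0,0],"angular": [0,0,0],"claw": 2.2},
  {"xyz": [0,0,0],"angular": [0,0,0],"claw": 2.2},
  {"xyz": [0,0,0],"angular": [0,0,0],"claw": 2.2},
], force=8)

```text
t: 3.15
eef_pos: [0.5422, 0.0867, 0.1405]
ee_rot: [-3.139, -0.001, -0.6]
force: [-0.3, 2.4, 3.3]
width: 0.0256
gripper_force: 8.0
```

Call:
servo_tool([
  {"xyz": [0,0,0],"angular": [0,0,-8.3],"claw": 2.2},
  {"xyz": [0,0,0],"angular": [0,0,-8.3],"claw": 2.2},
  {"xyz": [0,0,0],"angular": [0,0,-8.3],"claw": 2.2},
  {"xyz": [0,0,0],"angular": [0,0,-8.3],"claw": 2.2},
  {"xyz": [0,0,0],"angular": [0,0,-8.3],"claw": 2.2},
  {"xyz": [0,0,0],"angular": [0,0,-8.3],"claw": 2.2},
  {"xyz": [0,0,0],"angular": [0,0,-8.3],"claw": 2.2},
  {"xyz": [0,0,0],"angular": [0,0,-8.3],"claw": 2.2},
  {"xyz": [0,0,0],"angular": [0,0,-8.3],"claw": 2.2},
  {"xyz": [0,0,0],"angular": [0,0,-8.3],"claw": 2.2},
  {"xyz": [0,0,0],"angular": [0,0,-8.3],"claw": 2.2},
  {"xyz": [0,0,0],"angular": [0,0,-8.3],"claw": 2.2},
  {"xyz": [0,0,0],"angular": [0,0,-8.3],"claw": 2.2},
  {"xyz": [0,0,0],"angular": [0,0,-8.3],"claw": 2.2},
  {"xyz": [0,0,0],"angular": [0,0,0],"claw": 2.2},
  {"xyz": [0,0,0],"angular": [0,0,0],"claw": 2.2},
])

```text
t: 4.75
eef_pos: [0.5429, 0.0848, 0.1405]
ee_rot: [3.139, 0.001, 1.429]
force: [6.5, -7.2, 0.3]
width: 0.0256
gripper_force: 8.0
```

Run:
```python
from station import monitor
s=monitor.get_state(); print(s['q'].round(2),s['moment'].round(3),s['force'].round(1))
```

```text
[ 0.51  0.25 -0.41  0.   -0.91  2.48] [-2.924 -2.584  0.009] [ 6.5 -7.2  0.3]
```

Call:
servo_tool([
  {"xyz": [0,0,0],"angular": [0,0,0],"claw": 5},
  {"xyz": [0,0,0],"angular": [0,0,0],"claw": 5},
  {"xyz": [0,0,0],"angular": [0,0,0],"claw": 5},
  {"xyz": [0,0,-2],"angular": [0,0,0],"claw": 5},
  {"xyz": [0,0,-3.5],"angular": [0,0,0],"claw": 5},
  {"xyz": [0,0,-4],"angular": [0,0,0],"claw": 5},
  {"xyz": [0,0,-4],"angular": [0,0,0],"claw": 5},
  {"xyz": [0,0,0],"angular": [0,0,0],"claw": 5},
  {"xyz": [0,0,0],"angular": [0,0,0],"claw": 5},
])

```text
t: 5.65
eef_pos: [0.5414, 0.0865, 0.2755]
ee_rot: [3.14, -0.002, 1.428]
force: [-0.5, -0.7, -0.4]
width: 0.0502
gripper_force: 0.0
```

Run:
```python
from station import viewer
import cv2
f=viewer.grab_frame('wrist'); cv2.imwrite('pics/w2.png',cv2.resize(f['color'][140:380,200:440],None,fx=2,fy=2))
```

```text
(no output)
```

View pics/w2.png

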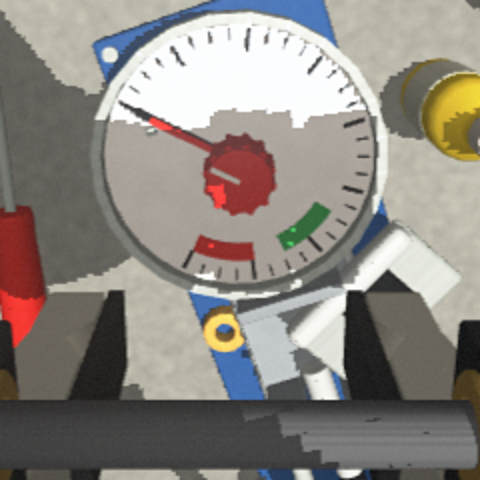

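The red hand now lies on the black zero hand at (150,120), so the reset is done. Next I'll rise, turn to the tester's yaw and go over to the right of the catch.

Call:
servo_tool([
  {"xyz": [0,0,-4],"angular": [0,0,7.94],"claw": 0},
  {"xyz": [0,0,-4],"angular": [0,0,7.94],"claw": 0},
  {"xyz": [0,0,0],"angular": [0,0,7.94],"claw": 0},
  {"xyz": [0,0,0],"angular": [0,0,7.94],"claw": 0},
  {"xyz": [0,0,0],"angular": [0,0,7.94],"claw": 0},
  {"xyz": [0,0,0],"angular": [0,0,7.94],"claw": 0},
  {"xyz": [0,0,0],"angular": [0,0,7.94],"claw": 0},
  {"xyz": [0,0,0],"angular": [0,0,7.94],"claw": 0},
  {"xyz": [0,0,0],"angular": [0,0,7.94],"claw": 0},
  {"xyz": [-1.39,3.83,0],"angular": [0,0,0],"claw": 0},
  {"xyz": [-1.39,3.83,0],"angular": [0,0,0],"claw": 0},
  {"xyz": [-1.39,3.83,0],"angular": [0,0,0],"claw": 0},
  {"xyz": [-1.39,3.83,0],"angular": [0,0,0],"claw": 0},
  {"xyz": [-1.39,3.83,0],"angular": [0,0,0],"claw": 0},
  {"xyz": [-1.39,3.83,0],"angular": [0,0,0],"claw": 0},
  {"xyz": [-1.39,3.83,0],"angular": [0,0,0],"claw": 0},
  {"xyz": [-1.39,3.83,0],"angular": [0,0,0],"claw": 0},
  {"xyz": [-1.39,3.83,0],"angular": [0,0,0],"claw": 0},
  {"xyz": [0,0,0],"angular": [0,0,0],"claw": 0},
])

```text
t: 7.6
eef_pos: [0.4788, -0.2788, 0.3523]
ee_rot: [-3.14, 0.004, 0.177]
force: [0.4, 0.1, -0.7]
width: 0.0006
gripper_force: 0.0
```

Call:
servo_tool([
  {"xyz": [0,0,0],"angular": [7.5,0,0],"claw": 0},
  {"xyz": [0,0,0],"angular": [7.5,0,0],"claw": 0},
  {"xyz": [0,0,0],"angular": [7.5,0,0],"claw": 0},
  {"xyz": [0,0,0],"angular": [7.5,0,0],"claw": 0},
  {"xyz": [0,0,0],"angular": [7.5,0,0],"claw": 0},
  {"xyz": [0,0,0],"angular": [7.5,0,0],"claw": 0},
  {"xyz": [0,0,0],"angular": [0,0,0],"claw": 0},
  {"xyz": [0,0,0],"angular": [0,0,0],"claw": 0},
])

```text
t: 8.4
eef_pos: [0.4804, -0.276, 0.3522]
ee_rot: [-2.355, 0.003, 0.179]
force: [0.9, 0.5, 1.1]
width: 0.0005
gripper_force: 0.0
```

```bash
cat >> h.py <<'E'
def tf():
    from station import monitor
    p=np.load('p.npy'); s=monitor.get_state(); d=s['eef_pos']-[p[0],p[1],0]
    R=Ro.from_euler('z',-p[2]); print('q',s['q'].round(2),'tester mm',(R.apply(d)*1000).round(1),'t',s['t'],'F',s['force'].round(1))
    M=(R*Ro.from_euler('xyz',s['ee_rot'])).as_matrix(); print(M.round(3)); return p,s,R
E
python3 - <<'E'
from h import *
p,s,R=tf()
a=np.pi/4; T=Ro.from_euler('z',p[2])*Ro.from_matrix(np.array([[1,0,0],[0,-.70711,.70711],[0,-.70711,-.70711]]))
go(fw(p,(-125,-205,151))[0],T.as_euler('xyz'))
E
```

```text
q [-0.57  0.46  0.41 -0.62 -2.04  2.18] tester mm [-124.4 -205.6  352.2] t 8.4 F [0.9 0.5 1.1]
[[ 1.    -0.003 -0.002]
 [-0.001 -0.706  0.708]
 [-0.003 -0.708 -0.706]]
shift cm [1.000e-02 1.420e+01 1.424e+01] turn [-0.1  0.1 -0.2] | shift in target axes [-0.06 14.18 14.27]
```

Call:
servo_tool([
  {"xyz": [0,2.84,2.84],"angular": [0,0,0],"claw": 0},
  {"xyz": [0,2.84,2.84],"angular": [0,0,0],"claw": 0},
  {"xyz": [0,2.84,2.84],"angular": [0,0,0],"claw": 0},
  {"xyz": [0,2.84,2.84],"angular": [0,0,0],"claw": 0},
  {"xyz": [0,2.84,2.84],"angular": [0,0,0],"claw": 0},
  {"xyz": [0,0,0],"angular": [0,0,0],"claw": 0},
  {"xyz": [0,0,2.5],"angular": [0,0,0],"claw": 0},
  {"xyz": [0,0,2.5],"angular": [0,0,0],"claw": 0},
  {"xyz": [0,0,2.5],"angular": [0,0,0],"claw": 0},
  {"xyz": [0,0,0],"angular": [0,0,0],"claw": 0},
  {"xyz": [0,0,0],"angular": [0,0,0],"claw": 0},
])

```text
t: 9.5
eef_pos: [0.4717, -0.2235, 0.1031]
ee_rot: [-2.359, -0.002, 0.183]
force: [1.2, -0.9, 0.1]
width: 0.0003
gripper_force: 0.0
```

Run:
```python
from h import *
from station import viewer
import cv2
p,s,R=tf()
f=viewer.grab_frame('wrist'); cv2.imwrite('pics/w3.png',f['color']); print(proj(f,fw(p,[[-122,-116,105],[-122,-96,105],[-62,-106,105]])).round())
```

```text
q [-0.51  0.61  0.04 -0.58 -1.57  2.43] tester mm [-123.7 -152.4  103.1] t 9.5 F [ 1.2 -0.9  0.1]
[[ 1.     0.004 -0.001]
 [ 0.003 -0.709  0.705]
 [ 0.002 -0.705 -0.709]]
[[256. 299.]
 [232. 286.]
 [236. 167.]]
```

View pics/w3.png

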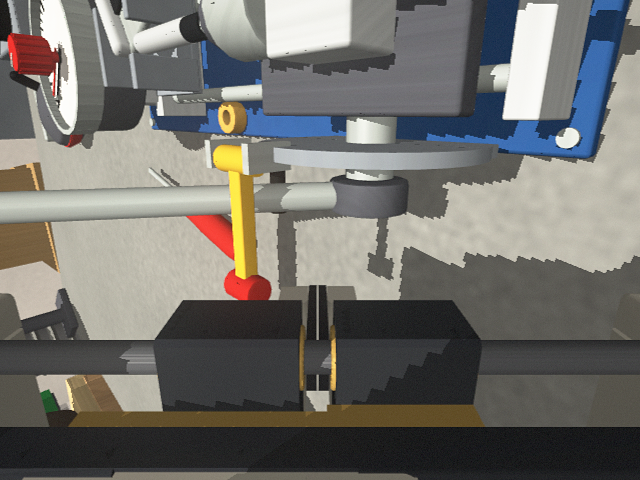

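The red catch knob at (248,288) is within 5 px of the prediction, and the closed fingers are just right of it. I'll insert them under it and sweep the arc.

Call:
servo_tool([
  {"xyz": [0,0.2,1.3],"angular": [0,0,0],"claw": 0},
  {"xyz": [0,0,1.2],"angular": [0,0,0],"claw": 0},
  {"xyz": [0,0,0],"angular": [0,0,0],"claw": 0},
  {"xyz": [-0.1,-0.57,-0.57],"angular": [0,0,0],"claw": 0},
  {"xyz": [0,-0.71,-0.71],"angular": [0,0,0],"claw": 0},
  {"xyz": [-0.05,-0.71,-0.71],"angular": [0,0,0],"claw": 0},
  {"xyz": [0.05,-0.57,-0.57],"angular": [0,0,0],"claw": 0},
  {"xyz": [0.5,-0.71,-0.71],"angular": [0,0,0],"claw": 0},
  {"xyz": [0.6,-0.64,-0.64],"angular": [0,0,0],"claw": 0},
  {"xyz": [0.6,-0.42,-0.42],"angular": [0,0,0],"claw": 0},
  {"xyz": [0,0,0],"angular": [0,0,0],"claw": 0},
])

```text
t: 10.65
eef_pos: [0.4847, -0.2044, 0.1438]
ee_rot: [-2.357, -0.002, 0.181]
force: [-0.1, -1.7, -0.6]
width: 0.0007
gripper_force: 0.2
```

Run:
```python
from h import *
from station import viewer
import cv2
p,s,R=tf()
f=viewer.grab_frame('wrist'); cv2.imwrite('pics/w4.png',f['color'])
```

```text
q [-0.48  0.56  0.07 -0.59 -1.62  2.37] tester mm [-107.4 -136.   143.8] t 10.65 F [-0.1 -1.7 -0.6]
[[ 1.     0.002  0.   ]
 [ 0.001 -0.708  0.706]
 [ 0.002 -0.706 -0.708]]
```

View pics/w4.png

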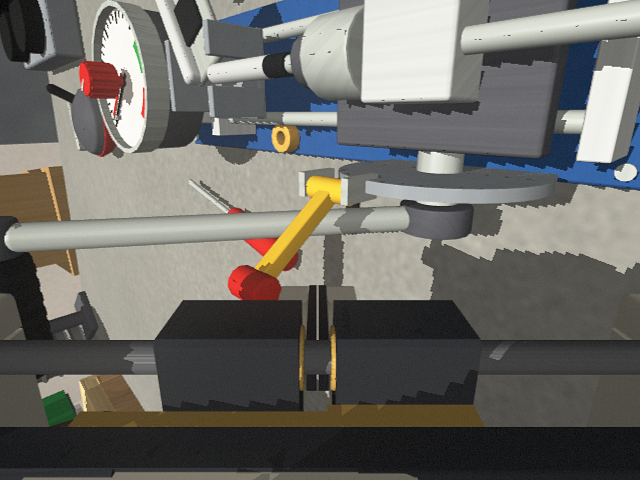

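The catch is being lifted: its arm is raised, with the knob at (253,283) riding on the finger. I'll continue over the top.

Call:
servo_tool([
  {"xyz": [0.9,-0.35,-0.35],"angular": [0,0,0],"claw": 0},
  {"xyz": [1.0,-0.21,-0.21],"angular": [0,0,0],"claw": 0},
  {"xyz": [1.0,-0.07,-0.07],"angular": [0,0,0],"claw": 0},
  {"xyz": [0.9,0,0],"angular": [0,0,0],"claw": 0},
  {"xyz": [0.8,0,0],"angular": [0,0,0],"claw": 0},
  {"xyz": [0.8,0,0],"angular": [0,0,0],"claw": 0},
  {"xyz": [0,0,0],"angular": [0,0,0],"claw": 0},
  {"xyz": [0,0,0],"angular": [0,0,0],"claw": 0},
  {"xyz": [0,0,0],"angular": [0,0,0],"claw": 0},
])

```text
t: 11.6
eef_pos: [0.5364, -0.1948, 0.1517]
ee_rot: [-2.356, 0.0, 0.181]
force: [0.9, 0.5, 0.2]
width: 0.0004
gripper_force: 0.0
```

Run:
```python
from h import *
from station import viewer
import cv2
p,s,R=tf()
f=viewer.grab_frame('wrist'); cv2.imwrite('pics/w5.png',f['color'])
```

```text
q [-0.43  0.6   0.17 -0.62 -1.65  2.3 ] tester mm [ -54.8 -135.8  151.7] t 11.6 F [0.9 0.5 0.2]
[[ 1.     0.    -0.001]
 [ 0.001 -0.707  0.707]
 [-0.    -0.707 -0.707]]
```

View pics/w5.png

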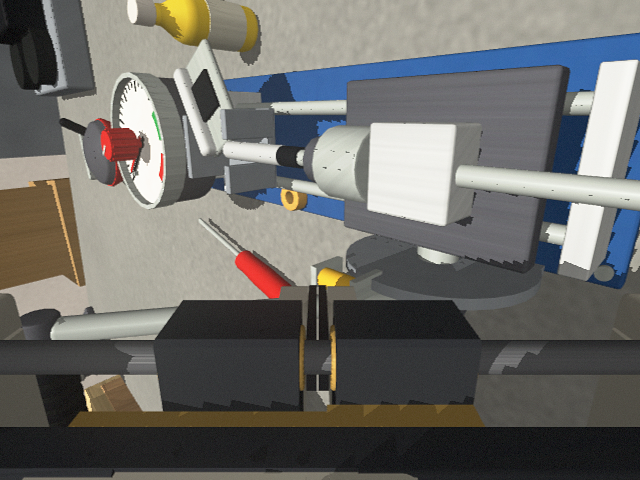

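Run:
```python
from h import *
from station import viewer
import cv2
p=np.load('p.npy')
f=viewer.grab_frame('wrist'); print(proj(f,fw(p,[[-18,-106,145],[-62,-106,165],[-122,-106,105],[-62,-106,105]])).round())
f=viewer.grab_frame('side'); print(proj(f,fw(p,[[-18,-106,145],[-122,-106,105],[-62,-106,105]])).round())
cv2.imwrite('pics/s5.png',cv2.resize(f['color'][170:330,270:430],None,fx=3.5,fy=3.5,interpolation=cv2.INTER_CUBIC))
```

```text
[[277. 225.]
 [245. 330.]
 [335. 380.]
 [337. 288.]]
[[340. 233.]
 [377. 244.]
 [356. 245.]]
```

View pics/s5.png

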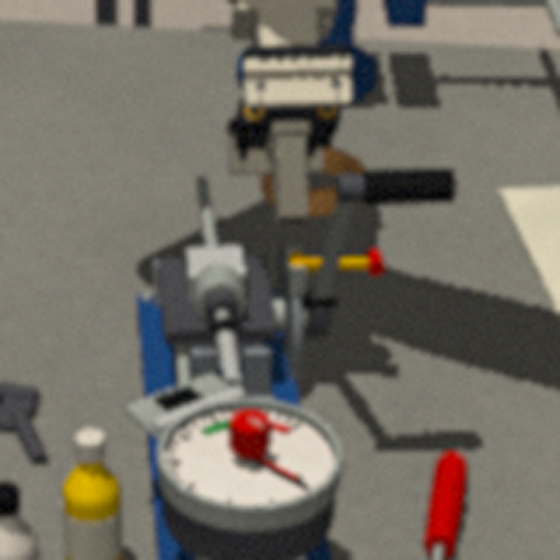

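The catch fell back shut: in the side crop its knob is at (375,262), level, and the lever is still parked. The fingers didn't overlap the knob enough near the top, so I'll go again deeper and higher.

Call:
servo_tool([
  {"xyz": [0,0,-3.7],"angular": [0,0,0],"claw": 0},
  {"xyz": [0,0,-3.7],"angular": [0,0,0],"claw": 0},
  {"xyz": [-3.4,0,0],"angular": [0,0,0],"claw": 0},
  {"xyz": [-3.4,0,0],"angular": [0,0,0],"claw": 0},
  {"xyz": [0,2.37,2.37],"angular": [0,0,0],"claw": 0},
  {"xyz": [0,2.37,2.37],"angular": [0,0,0],"claw": 0},
  {"xyz": [0,0,0],"angular": [0,0,0],"claw": 0},
  {"xyz": [0,0,3],"angular": [0,0,0],"claw": 0},
  {"xyz": [0,0,3],"angular": [0,0,0],"claw": 0},
  {"xyz": [0,0,2],"angular": [0,0,0],"claw": 0},
  {"xyz": [0,0,1],"angular": [0,0,0],"claw": 0},
  {"xyz": [0,0,0],"angular": [0,0,0],"claw": 0},
])

```text
t: 12.95
eef_pos: [0.4679, -0.1954, 0.0739]
ee_rot: [-2.356, 0.0, 0.182]
force: [-0.7, -0.5, 0.1]
width: 0.0004
gripper_force: 0.0
```

```bash
python3 -c "from h import *;tf()"
```

```text
q [-0.48  0.62 -0.01 -0.6  -1.5   2.45] tester mm [-122.4 -124.1   73.9] t 12.95 F [-0.7 -0.5  0.1]
[[ 1.     0.001 -0.001]
 [ 0.002 -0.707  0.707]
 [-0.    -0.707 -0.707]]
```

Call:
servo_tool([
  {"xyz": [0,-0.67,-0.67],"angular": [0,0,0],"claw": 0},
  {"xyz": [0,-0.67,-0.67],"angular": [0,0,0],"claw": 0},
  {"xyz": [0,-0.67,-0.67],"angular": [0,0,0],"claw": 0},
  {"xyz": [0,-0.67,-0.67],"angular": [0,0,0],"claw": 0},
  {"xyz": [0,-0.67,-0.67],"angular": [0,0,0],"claw": 0},
  {"xyz": [0,-0.67,-0.67],"angular": [0,0,0],"claw": 0},
  {"xyz": [0,-0.67,-0.67],"angular": [0,0,0],"claw": 0},
  {"xyz": [0.6,-0.42,-0.42],"angular": [0,0,0],"claw": 0},
  {"xyz": [0.8,-0.35,-0.35],"angular": [0,0,0],"claw": 0},
  {"xyz": [0.9,-0.35,-0.35],"angular": [0,0,0],"claw": 0},
  {"xyz": [0.9,-0.28,-0.28],"angular": [0,0,0],"claw": 0},
  {"xyz": [1.0,-0.14,-0.14],"angular": [0,0,0],"claw": 0},
  {"xyz": [1.0,0,0],"angular": [0,0,0],"claw": 0},
  {"xyz": [1.0,0,0],"angular": [0,0,0],"claw": 0},
  {"xyz": [0.7,0,0],"angular": [0,0,0],"claw": 0},
  {"xyz": [0,0,0],"angular": [0,0,0],"claw": 0},
  {"xyz": [0,0,0],"angular": [0,0,0],"claw": 0},
])

```text
t: 14.65
eef_pos: [0.5355, -0.1833, 0.1612]
ee_rot: [-2.356, 0.001, 0.181]
force: [-0.2, -0.1, -0.4]
width: 0.0004
gripper_force: 0.0
```

Run:
```python
from h import *
from station import viewer
import cv2
p,s,R=tf()
f=viewer.grab_frame('wrist'); c=f['color'].copy()
hsv=cv2.cvtColor(c,cv2.COLOR_BGR2HSV); m=(((hsv[...,0]<6)|(hsv[...,0]>174))&(hsv[...,1]>170)&(hsv[...,2]>60)).astype('uint8')
n,_,st,ce=cv2.connectedComponentsWithStats(m)
print([(a[4],b.round()) for a,b in zip(st[1:],ce[1:]) if a[4]>60])
print(proj(f,fw(p,[[-18,-106,145],[-62,-106,165],[0,140,127]])).round())
```

```text
q [-0.42  0.58  0.16 -0.62 -1.65  2.28] tester mm [ -53.6 -124.4  161.2] t 14.65 F [-0.2 -0.1 -0.4]
[[ 1.     0.    -0.001]
 [ 0.001 -0.707  0.707]
 [-0.001 -0.707 -0.707]]
[(np.int32(312), array([122., 143.])), (np.int32(75), array([178., 169.])), (np.int32(1595), array([314., 222.])), (np.int32(963), array([270., 272.]))]
[[311. 229.]
 [279. 334.]
 [133. 148.]]
```

A red blob at (314,222) matches the flipped knob's predicted position (311,229), so the catch is over. Next I'll retreat, straighten the tool and go above the lever grip.

Call:
servo_tool([
  {"xyz": [0,0,-4],"angular": [0,0,0],"claw": 0},
  {"xyz": [0,0,-4],"angular": [0,0,0],"claw": 0},
  {"xyz": [0,-2.83,-2.83],"angular": [0,0,0],"claw": 0},
  {"xyz": [0,-2.83,-2.83],"angular": [0,0,0],"claw": 0},
  {"xyz": [0,-2.83,-2.83],"angular": [0,0,0],"claw": 0},
  {"xyz": [0,0,0],"angular": [-7.5,0,0],"claw": 6},
  {"xyz": [0,0,0],"angular": [-7.5,0,0],"claw": 6},
  {"xyz": [0,0,0],"angular": [-7.5,0,0],"claw": 6},
  {"xyz": [0,0,0],"angular": [-7.5,0,0],"claw": 6},
  {"xyz": [0,0,0],"angular": [-7.5,0,0],"claw": 6},
  {"xyz": [0,0,0],"angular": [-7.5,0,0],"claw": 6},
  {"xyz": [0,0,0],"angular": [0,0,0],"claw": 6},
  {"xyz": [-1.44,-3.5,0],"angular": [0,0,0],"claw": 6},
  {"xyz": [-1.44,-3.5,0],"angular": [0,0,0],"claw": 6},
  {"xyz": [-1.44,-3.5,0],"angular": [0,0,0],"claw": 6},
  {"xyz": [-1.44,-3.5,0],"angular": [0,0,0],"claw": 6},
  {"xyz": [-1.44,-3.5,0],"angular": [0,0,0],"claw": 6},
  {"xyz": [0,0,0],"angular": [0,0,0],"claw": 6},
  {"xyz": [0,0,0],"angular": [0,0,0],"claw": 6},
])

```text
t: 16.6
eef_pos: [0.4432, -0.0795, 0.3389]
ee_rot: [-3.141, -0.001, 0.182]
force: [-0.1, 0.1, 0.4]
width: 0.0602
gripper_force: 0.0
```

Run:
```python
from h import *
from station import viewer
import cv2
p,s,R=tf()
go(fw(p,(-126,-6,230))[0],[np.pi,0,p[2]])
f=viewer.grab_frame('wrist'); cv2.imwrite('pics/w6.png',f['color'])
print(proj(f,fw(p,[[-123,-6,227],[-155,-6,227],[-91,-6,227]])).round())
```

```text
q [ 0.26 -0.07 -0.3  -0.   -1.34  1.49] tester mm [-125.8   -5.7  338.9] t 16.6 F [-0.1  0.1  0.4]
[[ 1.     0.002  0.001]
 [ 0.002 -1.     0.001]
 [ 0.001 -0.001 -1.   ]]
shift cm [-0.03  0.04 10.89] turn [-0.1 -0.1  0.1] | shift in target axes [-0.02  0.03 10.89]
[[317. 239.]
 [317. 282.]
 [317. 192.]]
```

View pics/w6.png

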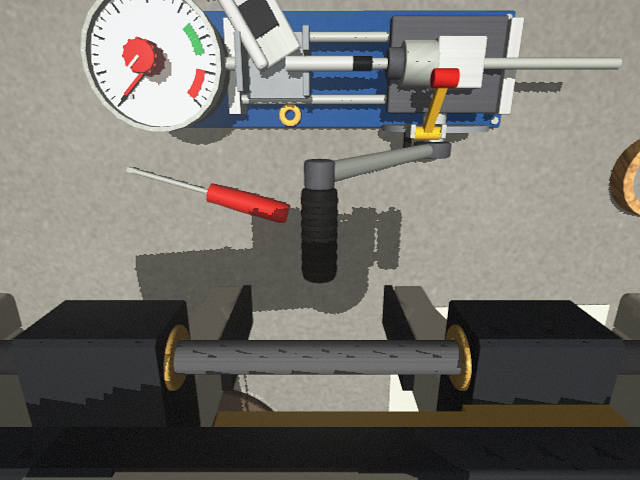

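The catch is flipped over, with its knob at (445,78). Both dial hands are at zero and the grip is centred at (318,238), as predicted. I'll descend and close.

Call:
servo_tool([
  {"xyz": [0,0,3],"angular": [0,0,0],"claw": 6},
  {"xyz": [0,0,3],"angular": [0,0,0],"claw": 6},
  {"xyz": [0,0,3],"angular": [0,0,0],"claw": 6},
  {"xyz": [0,0,1.8],"angular": [0,0,0],"claw": 6},
  {"xyz": [0,0,0],"angular": [0,0,0],"claw": 6},
  {"xyz": [0,0,0],"angular": [0,0,0],"claw": 2},
  {"xyz": [0,0,0],"angular": [0,0,0],"claw": 2},
  {"xyz": [0,0,0],"angular": [0,0,0],"claw": 2},
  {"xyz": [0,0,0],"angular": [0,0,0],"claw": 2},
  {"xyz": [0,0,0],"angular": [0,0,0],"claw": 2},
  {"xyz": [0,0,0],"angular": [0,0,0],"claw": 2},
], force=30)

```text
t: 17.75
eef_pos: [0.4438, -0.0805, 0.2307]
ee_rot: [3.14, -0.001, 0.181]
force: [0.7, -5.5, 0.4]
width: 0.0231
gripper_force: 30.0
```

Run:
```python
from h import *
tf()
l=np.arange(0,.71,.05); y=-220*np.sin(l-.6)*-1; 
Y=220*np.sin(.6-l);Z=220*np.cos(.6-l)
print(np.c_[l[1:],-np.diff(Y)/10,-np.diff(Z)/10].round(2))
```

```text
q [ 0.26 -0.01 -0.49  0.   -1.09  1.49] tester mm [-125.5   -6.8  230.7] t 17.75 F [ 0.7 -5.5  0.4]
[[ 1.     0.001  0.001]
 [ 0.001 -1.    -0.001]
 [ 0.001  0.001 -1.   ]]
[[ 0.05  0.92 -0.6 ]
 [ 0.1   0.95 -0.55]
 [ 0.15  0.98 -0.5 ]
 [ 0.2   1.   -0.45]
 [ 0.25  1.02 -0.4 ]
 [ 0.3   1.04 -0.35]
 [ 0.35  1.06 -0.3 ]
 [ 0.4   1.07 -0.25]
 [ 0.45  1.08 -0.19]
 [ 0.5   1.09 -0.14]
 [ 0.55  1.1  -0.08]
 [ 0.6   1.1  -0.03]
 [ 0.65  1.1   0.03]
 [ 0.7   1.1   0.08]]
```

Call:
servo_tool([
  {"xyz": [0,0.92,-0.6],"angular": [0,0,0],"claw": 2},
  {"xyz": [0,0.95,-0.55],"angular": [0,0,0],"claw": 2},
  {"xyz": [0,0.98,-0.5],"angular": [0,0,0],"claw": 2},
  {"xyz": [0,1.0,-0.45],"angular": [0,0,0],"claw": 2},
  {"xyz": [0,1.02,-0.4],"angular": [0,0,0],"claw": 2},
  {"xyz": [0,1.04,-0.35],"angular": [0,0,0],"claw": 2},
  {"xyz": [0,1.06,-0.3],"angular": [0,0,0],"claw": 2},
  {"xyz": [0,1.07,-0.25],"angular": [0,0,0],"claw": 2},
  {"xyz": [0,1.08,-0.19],"angular": [0,0,0],"claw": 2},
  {"xyz": [0,1.09,-0.14],"angular": [0,0,0],"claw": 2},
  {"xyz": [0,1.1,-0.08],"angular": [0,0,0],"claw": 2},
  {"xyz": [0,1.1,-0.03],"angular": [0,0,0],"claw": 2},
  {"xyz": [0,1.0,0.03],"angular": [0,0,0],"claw": 2},
  {"xyz": [0,0,0],"angular": [0,0,0],"claw": 2},
  {"xyz": [0,0,0],"angular": [0,0,0],"claw": 2},
  {"xyz": [0,0,0],"angular": [0,0,0],"claw": 2},
])

```text
t: 19.35
eef_pos: [0.4676, -0.2102, 0.2695]
ee_rot: [-3.139, -0.002, 0.181]
force: [-4.2, 11.8, 10.9]
width: 0.0232
gripper_force: 30.0
```

Run:
```python
from h import *
from station import viewer
import cv2
p,s,R=tf(); print(s['width'],s['gripper_force'])
y=(R.apply(s['eef_pos']-[p[0],p[1],0])*1000)[1]
print('lever', .6-np.arcsin((y+130)/220))
f=viewer.grab_frame('wrist'); uv=proj(f,fw(p,[0,140,105]))[0]; print(uv)
g=viewer.grab_frame('top'); uw=proj(g,fw(p,[0,140,105]))[0]; u,v=uw.astype(int)
a=cv2.resize(g['color'][v-30:v+30,u-30:u+30],(480,480),interpolation=cv2.INTER_CUBIC)
b=cv2.resize(f['color'],(640,480))
if 0<uv[0]<640 and 0<uv[1]<480:
    x,z=np.clip(uv,100,[540,380]).astype(int); b=cv2.resize(f['color'][z-100:z+100,x-100:x+100],(480,480))
o=np.hstack([a,b]); cv2.imwrite('pics/d7.png',cv2.resize(o,None,fx=min(1,790/o.shape[1]),fy=min(1,790/o.shape[1])))
```

```text
q [-0.04  0.08 -0.31 -0.   -1.19  1.79] tester mm [-125.3 -138.6  269.5] t 19.35 F [-4.2 11.8 10.9]
[[ 1.     0.001  0.002]
 [ 0.001 -1.     0.002]
 [ 0.002 -0.002 -1.   ]]
0.02315936077419713 30.004042983055115
lever 0.6392641513296814
[-72.86942597  52.08429053]
```

View pics/d7.png

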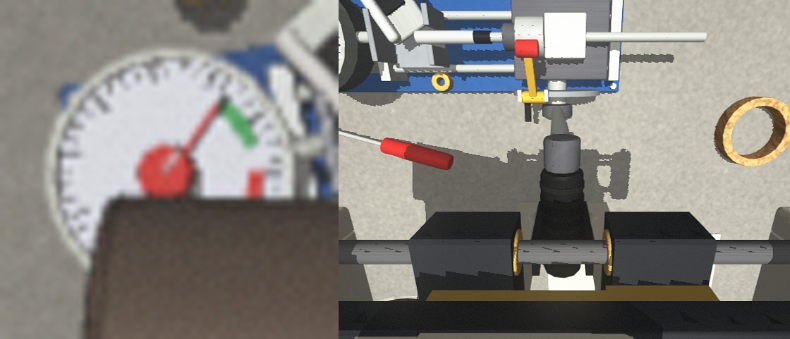

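The hand has just reached the near edge of the green band at (220,105), which agrees with the computed 0.64 rad. I'll move 13 mm more to reach the middle.

Call:
servo_tool([
  {"xyz": [0,0.6,0.03],"angular": [0,0,0],"claw": 2},
  {"xyz": [0,0.7,0.05],"angular": [0,0,0],"claw": 2},
  {"xyz": [0,0,0],"angular": [0,0,0],"claw": 2},
  {"xyz": [0,0,0],"angular": [0,0,0],"claw": 2},
  {"xyz": [0,0,0],"angular": [0,0,0],"claw": 2},
  {"xyz": [0,0,0],"angular": [0,0,0],"claw": 2},
  {"xyz": [0,0,0],"angular": [0,0,0],"claw": 2},
  {"xyz": [0,0,0],"angular": [0,0,0],"claw": 2},
])

```text
t: 20.25
eef_pos: [0.4699, -0.2229, 0.2687]
ee_rot: [-3.139, -0.001, 0.182]
force: [-4.3, 12.1, 11.3]
width: 0.0231
gripper_force: 30.0
```

Run:
```python
from h import *
from station import viewer
import cv2
p,s,R=tf(); print(s['width'],s['gripper_force'])
y=(R.apply(s['eef_pos']-[p[0],p[1],0])*1000)[1]
print('lever', .6-np.arcsin((y+130)/220))
g=viewer.grab_frame('top'); u,v=proj(g,fw(p,[0,140,105]))[0].astype(int)
a=cv2.resize(g['color'][v-30:v+30,u-30:u+30],(480,480),interpolation=cv2.INTER_CUBIC)
h=cv2.cvtColor(a,cv2.COLOR_BGR2HSV)
gm=(h[...,0]>45)&(h[...,0]<85)&(h[...,1]>90); rm=((h[...,0]<8)|(h[...,0]>172))&(h[...,1]>110)
kc=np.array([235,245.])
for n,m in(('green',gm),('red',rm)):
    q=np.argwhere(m)[:,::-1]-kc; an=np.degrees(np.arctan2(q[:,0],-q[:,1])); r=np.hypot(*q.T); k=(r>75)&(r<160)
    print(n,k.sum(),np.percentile(an[k],[5,25,50,75,95]).round())
```

```text
q [-0.07  0.09 -0.29 -0.   -1.19  1.82] tester mm [-125.3 -151.5  268.7] t 20.25 F [-4.3 12.1 11.3]
[[ 1.     0.002  0.001]
 [ 0.002 -1.     0.002]
 [ 0.001 -0.002 -1.   ]]
0.023131725082536414 30.003709495067596
lever 0.6978448981190202
green 589 [43. 48. 59. 64. 69.]
red 132 [51. 53. 53. 54. 55.]
```

The hand is at 53°, inside the green band (about 42–70°). The lever is at about 0.70 rad and held. Handing in.

```bash
python3 -c "from station import order;print(order.job_done())"
```

```text
the job is handed in; nothing more can be done
None
```

The job is handed in at about 20 s with all three steps done in order: peak hand reset, catch flipped (on the second try), and the lever held at about 0.70 rad with the hand inside the green band. The judge's verdict was not shown.

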